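# Seat a cover shell in the inspection nest and wedge its edge up

## Robot

A 7-joint arm with a two-finger parallel gripper is mounted at the origin on the work surface. World frame = base frame: x ahead of the robot, y to its left, z up, the work surface at z = 0. Lengths are in m, angles in rad, forces in N, time in s.
With the tool pointing down it reaches from about 0.4 to 0.85 m from the base axis. Payload 10.4 kg.
Tool frame: the origin (TCP) lies midway between the tips of the shut fingers; the grasp point (between the pads) lies 19 mm behind it; z points along the fingers, y is the line along which they close (so a half turn about z gives the same grasp; the last joint's range is limited). The gripper opens to 87 mm and grips with 3 to 60 N. Pads are 19 mm wide; open, the fingers measure 117 mm over their backs; the gripper's body (75 mm by 190 mm) begins 51 mm behind the grasp point.
Start: joints at [1.24, 0.332, -0.065, 1.46, 0.022, 1.35, -0.088], TCP at [0.189, -0.596, 0.223] pointing down, gripper open.
Joint ranges: [-2.6, 2.6], [-0.5, 2.12], [-1.47, 1.34], [0.16, 2.42], [-1.27, 4.41], [0.06, 2.06], [-2.6, 2.6]. Speed limits (rad/s): [2.22, 2.22, 2.79, 2.79, 3.14, 3.14, 3.14].

## Interface

Orientations are given as a unit quaternion [x, y, z, w].
In Python, from bench import r gives the robot as it stands.
- The arm moves only by the tool move_arm, never from a script. Its argument "targets" is a list of rows, each a list of 3 entries, a list of its own where there are three numbers: the shift along the tool's x, y, z in cm, then the turn, a rotation vector about the tool's x, y, z in rad, then the opening in per cent of the stroke, from 0 (shut) to 100 (fully open). In form: [[[x, y, z], [wx, wy, wz], gripper], ...]. A call has 1 to 20 rows; each row shifts and turns the commanded pose from where the row before left it, along the tool's axes as they then stand; what a row does not reach is not made up. A row lasts 1/8 s, in which the tool goes at most 62.5 mm and 10.7 degrees, less where a joint would pass 70% of its speed; a pose out of reach is approached as far as the arm can. A call with a gripper value outside its range is refused whole. The fingers move at their own pace and stop on an object; "grip_force" is the grip in N (left out, the last holds). Time passes only in rows, so rows that do not move let the fingers close. It gives the time, the measured TCP pose, the force, the opening and the grip force at its end, in the units of the state.
- r.read_state(): the state, without advancing time (a new reading comes with each control period).
- r.camera(name): name is "scene" or "top"; returns a dict with "image" (480x640x3 uint8, blue, green, red), "vertical_fov" (degrees; the focal length in pixels is half the picture's height over the tangent of half this angle, whatever the lens; pixels are square), "cx", "cy" (the principal point, pixels), "k1" (the pictures are not rectified: a ray, as slopes to the right and down, at radius r is drawn at 1 + k1 r^2 times it, then the intrinsics apply), "cam_to_world" (4x4, takes a point from camera to world coordinates). Camera axes: x right, y down, z forward; pixel columns grow to the right and rows downward; lengths in m; the calibration is good to about 2 mm. A picture is of the moment at which its call begins. There is no depth.
- r.close_job(): hands the job in; it is judged then, once.
The state is a dict: "time": time; "joint_positions": joint angles; "joint_vel": joint speeds; "joint_torque": joint torques, N m; "ee_pos": TCP position; "eef_rot": TCP orientation; "ft_force": force on the tool from outside, world axes, zero at the start; "torque": the same for the moment, N m; "width": finger opening in m; "grip_force": force on a finger pad.
Only numpy, scipy, OpenCV 4.12 (cv2) and the standard library are available. Lean on these libraries where they do the work, as an engineer would, in place of code of your own. Each camera call takes 0.05 s, during which the arm holds its last target. There are 200 camera calls.

## Task

Seat the light-blue cover shell flat and square in the pocket of the aluminium inspection nest, its pry notch facing the nest's long bare sill, and let go of it. Then take the orange wedge, slide it flat along the sill, nose first, through the notch until the shell's notched edge has just lifted off the nest floor, by about 4 mm, the opposite edge still resting on the floor, and finish holding: stop there with the wedge still gripped and the gripper clear of the shell. Leave everything else on the desk where it is.

Things in the scene. Friction and masses are not known exactly. Their poses are not given: they have to be found in the camera images.
- shell: light-blue cover shell, a box open underneath: 110 (x) by 52 (y) mm, 42 mm tall, walls 4 mm, 0.2 to 0.45 kg. Origin: centre of its underside, z up. Top: black vent slots towards its +x end, a white dot towards -x. Its -x end wall has the pry notch: an opening at the bottom edge, 36 mm wide, 8 mm high, white line over it; behind it the shell is hollow.
- shell_near (a point): middle of the shell's bottom edge at the notched end (-55 mm along the shell's x, at underside height); its height over the nest floor is the lift
- shell_far (a point): middle of the shell's bottom edge at the opposite end (+55 mm along the shell's x)
- nest: fixed aluminium plate 265 x 90 mm, 10 mm thick, on the desk. Origin: underside, below the pocket's centre; +x points from the sill into the pocket, the way the wedge is pushed. The plate runs from x -190 to +75 mm. Pocket floor and sill are one level surface; the bare sill is x -190 to -66 mm, with two thin yellow lines 36 mm apart as a lane.
- nest_floor (a point): centre of the pocket's floor, on the plate's top (10 mm above the desk), axes as the nest's. Pocket 115 mm (x) by 57 mm (y): 2.5 mm of play round the shell, whose x then points along the nest's x. Walls 10 mm high, from 5 mm up sloped outwards as a lead-in. The sill end (-x) has only two dark corner stops 9 mm high, 45 mm apart, at x -65.5 to -57.5 mm.
- wedge: orange wedge, 110 (x) by 24 (y) mm, 0.12 kg; origin at the underside's centre, z up. Nose at +x (+55 mm), 4 mm thick; the top rises 1 in 4 to 20 mm over 64 mm; behind is a block 20 mm high with an upright grip (40 mm in x, 18 in y, 20 to 62 mm high). On the sill the ramp meets the notch's top edge with the nose 16 mm past the shell's end face; each further 4 mm lifts it 1 mm.
- wedge_nose (a point): bottom of the wedge's nose, mid-width (+55 mm along the wedge's x)
- wedge_grip (a point): middle of the upright grip, 45 mm above the wedge's underside and -32 mm along its x
- spare_wedge: grey wedge of the same shape as the orange one, a bystander: leave it alone; origin at the centre of its underside
- mug: white mug, a bystander: leave it alone; origin at the centre of its underside
- tape: roll of brown tape, 90 mm across, a bystander: leave it alone; origin at the centre of its underside
- mouse: black computer mouse, a bystander: leave it alone; origin at the centre of its underside
- driver: screwdriver, a bystander: leave it alone; origin at the centre of its underside
- pin_tin: flat steel tin, 60 x 90 x 22 mm, a bystander: leave it alone; origin at the centre of its underside
- marker_ink: small blue bottle with a white cap, 75 mm tall, a bystander: leave it alone; origin at the centre of its underside
Mind the look-alikes: they are no part of the job. There is more than one size of the wedge; the job needs the smallest.

How it is judged:
By the outcome, as a careful person would: the job done as asked, in the order asked, and still so for the second after the job is handed in, while the arm keeps its last pose, push and grip.
It also fails if it takes over 61 s, if anything falls off the work surface, if the arm or the gripper's body presses on something with over 40 N, if the wrist force passes 120 N, or if a joint passes its speed limit or range.

## Working session

There is one attempt and no reset: what is moved stays moved. The work goes in short steps, Python scripts to look and compute and a tool call to move; the robot and the scene stay as the last step left them, time stands still between calls to the robot, and variables do not carry over. Pictures are saved under pics/ and viewed, at most 10 in all, crops included, and the job is handed in when it is done.

Besides the shell and the picture viewer there is one more tool, called after ">>>" as name([rows], argument=value, ...), one row to a line, values as JSON. move_arm: Moves the arm, as the interface text tells. Its arguments: {"type":"object","properties":{"targets":{"type":"array"},"grip_force":{"type":"number"}},"required":["targets"]}

```bash
mkdir -p pics; ls; python3 - <<'E'
from bench import r
import cv2,numpy as np,pickle
s=r.read_state();print({k:np.round(v,3) for k,v in s.items()})
d={}
for n in("scene","top"):
    c=r.camera(n);d[n]=c;cv2.imwrite(f"pics/{n}0.png",c["image"]);print(n,c["vertical_fov"],c["cx"],c["cy"],c["k1"],np.round(c["cam_to_world"],3))
pickle.dump(d,open("c0.pkl","wb"))
E
```

```text
pics
{'time': np.float64(0.0), 'joint_positions': array([ 1.24 ,  0.333, -0.065,  1.461,  0.022,  1.35 , -0.089]), 'joint_vel': array([ 0.001, -0.002,  0.001, -0.003,  0.   ,  0.   ,  0.001]), 'joint_torque': array([ 0.0000e+00, -6.2326e+01,  2.5000e-02, -3.8990e+01, -6.1000e-02,
        4.0000e-02,  0.0000e+00]), 'ee_pos': array([ 0.189, -0.595,  0.222]), 'eef_rot': array([ 0.988,  0.153, -0.   , -0.001]), 'ft_force': array([ 0.669,  0.073, -0.168]), 'torque': array([-0.001, -0.02 , -0.015]), 'grip_force': np.float64(0.0), 'width': np.float64(0.087)}
scene 54.221989842842234 328.0109986025707 234.80284878117703 -0.028120522462661463 [[-0.054  0.837 -0.545  1.09 ]
 [ 0.998  0.038 -0.042  0.032]
 [-0.015 -0.546 -0.838  0.94 ]
 [ 0.     0.     0.     1.   ]]
top 45.76891027794166 314.9796994252144 240.57605258271064 0.03194587790710759 [[-8.000e-03 -9.820e-01  1.890e-01  2.980e-01]
 [-1.000e+00  7.000e-03 -3.000e-03 -1.200e-02]
 [ 1.000e-03 -1.890e-01 -9.820e-01  1.229e+00]
 [ 0.000e+00  0.000e+00  0.000e+00  1.000e+00]]
```

View pics/top0.png

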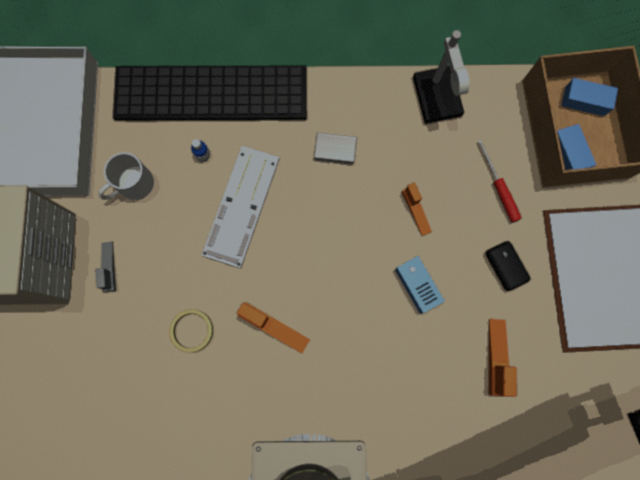

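View pics/scene0.png

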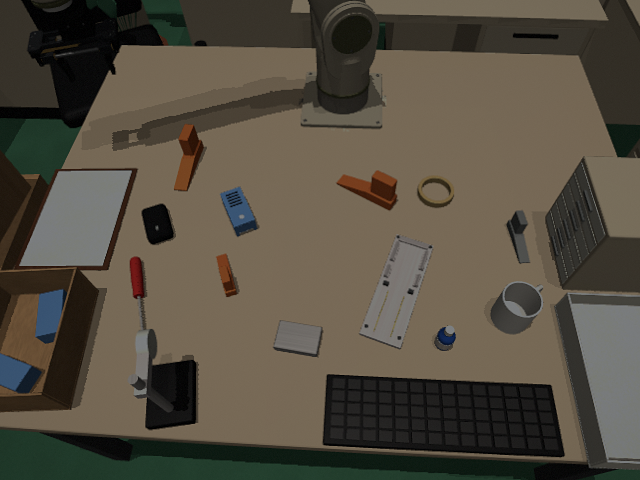

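```bash
cat >h.py <<'E'
import numpy as np,cv2
def ray(c,uv):
    uv=np.atleast_2d(np.asarray(uv,float));f=240/np.tan(np.radians(c["vertical_fov"]/2))
    d=(uv-[c["cx"],c["cy"]])/f;u=d.copy()
    for _ in range(20):u=d/(1+c["k1"]*(u**2).sum(1,keepdims=True))
    T=np.array(c["cam_to_world"]);return T[:3,3],np.c_[u,np.ones(len(u))]@T[:3,:3].T
def onz(c,uv,z):
    o,d=ray(c,uv);return (o+d*((z-o[2])/d[:,2])[:,None])[:,:2]
def tri(c1,u1,c2,u2):
    o1,d1=ray(c1,u1);o2,d2=ray(c2,u2);P=[]
    for a,b in zip(d1,d2):
        t=np.linalg.lstsq(np.c_[a,-b],o2-o1,rcond=None)[0];P.append(np.r_[(o1+a*t[0]+o2+b*t[1])/2,np.linalg.norm(o1+a*t[0]-o2-b*t[1])])
    return np.array(P)
def crop(im,x,y,w,h,k):return cv2.resize(im[y:y+h,x:x+w],None,fx=k,fy=k,interpolation=cv2.INTER_CUBIC)
E
python3 - <<'E'
import pickle,cv2,numpy as np
from h import *
d=pickle.load(open("c0.pkl","rb"));t=d["top"]["image"];s=d["scene"]["image"]
a=np.hstack([crop(t,195,140,90,135,4),crop(t,385,175,75,145,4)[:540]])
b=np.hstack([crop(s,350,225,90,130,4)[:520],crop(s,200,180,75,130,4)])
cv2.imwrite("pics/cr_top.png",a);cv2.imwrite("pics/cr_sc.png",b);print(a.shape,b.shape)
E
```

```text
(540, 660, 3) (520, 660, 3)
```

View pics/cr_top.png

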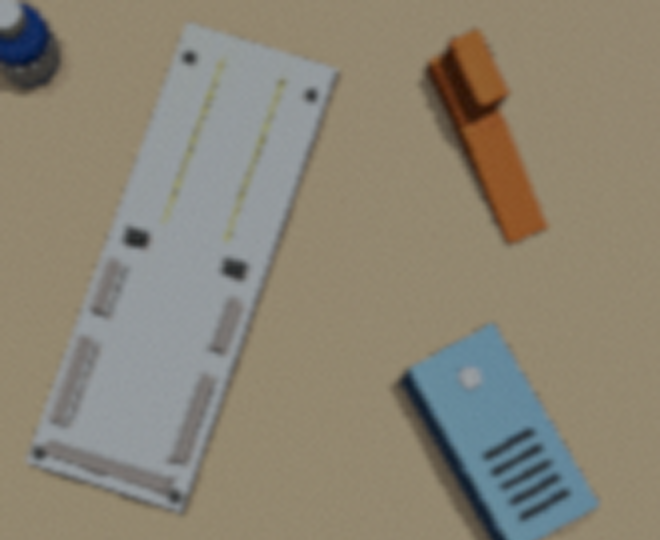

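View pics/cr_sc.png

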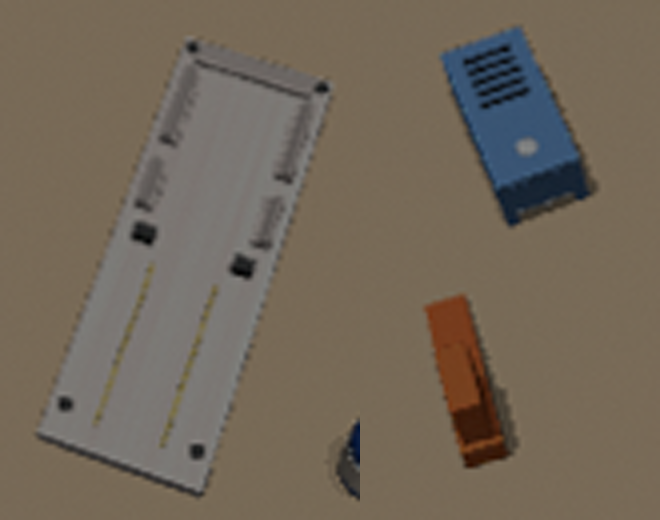

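```bash
cat >m.py <<'E'
from h import *
def quad(mask,box):
    x,y,w,h=box;m=np.zeros_like(mask);m[y:y+h,x:x+w]=mask[y:y+h,x:x+w]
    m=cv2.morphologyEx(m,cv2.MORPH_CLOSE,np.ones((5,5),np.uint8))
    c=max(cv2.findContours(m,cv2.RETR_EXTERNAL,cv2.CHAIN_APPROX_NONE)[0],key=cv2.contourArea)
    return cv2.convexHull(c)[:,0,:].astype(float)
def rect(P):
    c,(w,h),a=cv2.minAreaRect((P*1000).astype(np.float32))
    if w<h:w,h,a=h,w,a+90
    return np.array(c)/1000,w,h,a
E
python3 - <<'E'
import pickle
from m import *
d=pickle.load(open("c0.pkl","rb"))
B={"top":dict(nest=(195,140,90,130),shell=(390,250,60,70),wedge=(398,178,40,62)),"scene":dict(nest=(352,230,86,122),shell=(215,180,50,60),wedge=(212,250,30,50))}
for n,c in d.items():
    hsv=cv2.cvtColor(c["image"],cv2.COLOR_BGR2HSV).astype(int);H,S,V=hsv[...,0],hsv[...,1],hsv[...,2]
    x,y,w,h=B[n]["shell"];bl=((H>90)&(H<125)&(S>60))
    v=V[y:y+h,x:x+w][bl[y:y+h,x:x+w]];print(n,"shellV",np.percentile(v,[5,20,50,80,95]))
    M=dict(nest=(((S<45))*255).astype(np.uint8),shell=((bl&(V>np.median(v)*.8))*255).astype(np.uint8),wedge=(((H<16)&(S>140)&(V>60))*255).astype(np.uint8))
    for k,z in(("nest",.01),("shell",.042),("wedge",0.0)):
        q=quad(M[k],B[n][k]);print(n,k,*[np.round(a,4) for a in rect(onz(c,q,z))],"px",np.round(cv2.boxPoints(cv2.minAreaRect(q.astype(np.float32)))).tolist())
t,s=d["top"],d["scene"]
T=lambda x,y:[x/4+195,y/4+140]
R=lambda x,y:[(x-360)/4+385,y/4+175]
S1=lambda x,y:[x/4+350,y/4+225]
S2=lambda x,y:[(x-360)/4+200,y/4+180]
names=["stopA","stopB","screw1","screw2","dot","gripnoseendcorner","noseL","noseR"]
# tops-view vs scene-view crops: stops, sill screws
tp=[T(136,238),T(235,269),T(189,58),T(311,95),R(471,378),T(40,454),T(175,496),R(510,243),R(547,228)]
sc=[S1(242,267),S1(144,232),S1(197,451),S1(65,404),S2(527,147),S1(322,88),S1(192,46),S2(466,296),S2(427,307)]
print(np.round(tri(t,tp,s,sc),4))
E
```

```text
scene shellV [ 46.   54.2 113.  116.  118. ]
scene nest [0.6161 0.1467] 267.5128 90.7174 161.5365 px [[358.0, 334.0], [396.0, 232.0], [437.0, 247.0], [400.0, 349.0]]
scene shell [ 0.4333 -0.2366] 108.1895 51.1844 28.3287 px [[220.0, 194.0], [240.0, 185.0], [254.0, 218.0], [234.0, 227.0]]
scene wedge [ 0.5972 -0.2431] 110.3549 24.7185 22.179 px [[215.0, 256.0], [226.0, 253.0], [236.0, 294.0], [226.0, 296.0]]
top shellV [ 51.4 109.  153.  155.  156. ]
top nest [0.6137 0.1478] 267.0105 92.7412 161.6008 px [[200.0, 255.0], [240.0, 143.0], [280.0, 157.0], [240.0, 269.0]]
top shell [ 0.4328 -0.2353] 108.0479 49.6033 27.9277 px [[397.0, 267.0], [417.0, 255.0], [444.0, 301.0], [423.0, 313.0]]
top wedge [ 0.6055 -0.2449] 117.4901 34.8921 21.8519 px [[400.0, 188.0], [414.0, 182.0], [436.0, 229.0], [422.0, 236.0]]
[[ 6.266e-01  1.737e-01  1.050e-02  1.000e-04]
 [ 6.082e-01  1.195e-01  1.170e-02  1.700e-03]
 [ 7.320e-01  1.466e-01  6.800e-03  3.000e-04]
 [ 7.096e-01  7.780e-02  7.500e-03  4.000e-04]
 [ 4.633e-01 -2.206e-01  3.970e-02  1.500e-03]
 [ 5.066e-01  2.248e-01  6.400e-03  1.700e-03]
 [ 4.825e-01  1.501e-01  9.100e-03  7.000e-04]
 [ 5.435e-01 -2.515e-01  0.000e+00  2.600e-03]
 [ 5.519e-01 -2.727e-01 -1.000e-04  1.700e-03]]
```

```bash
cat >go.py <<'E'
import numpy as np
from scipy.spatial.transform import Rotation as R
from bench import r
NEST=np.array([.5605,.1654]);NA=161.57;u=np.array([np.cos(np.radians(NA)),np.sin(np.radians(NA))]);v=np.array([-u[1],u[0]])
def to(p,yaw):
    s=r.read_state();Rm=R.from_quat(s["eef_rot"]);G=R.from_euler("z",yaw,degrees=True)*R.from_euler("x",180,degrees=True)
    w=(Rm.inv()*G).as_rotvec();d=np.array(p)-s["ee_pos"]
    print("t",round(float(s["time"]),2),"pos",np.round(s["ee_pos"],4),"q7",np.round(s["joint_positions"],2),"F",np.round(s["ft_force"],1),"w",np.round(s["width"],4),"g",np.round(s["grip_force"],1))
    print("turn",np.round(w,3),"shift after turn cm",np.round(G.inv().apply(d)*100,2))
def nest(x,y=0.):return NEST+u*x+v*y
E
python3 -c "
from go import *
to([.433,-.236,.2],28.1)"
```

```text
t 0.1 pos [ 0.1892 -0.5953  0.2218] q7 [ 1.24  0.33 -0.06  1.46  0.02  1.35 -0.09] F [-0.3 -0.   0.3] w 0.0868 g 0.0
turn [-0.001 -0.    -0.183] shift after turn cm [ 38.43 -20.21   2.18]
```

>>> move_arm([
  [[0,0,0],[0,0,-0.1],100],
  [[0,0,0],[0,0,-0.083],100],
  [[3.84,-2.02,0.2],[0,0,0],100],
  [[3.84,-2.02,0.2],[0,0,0],100],
  [[3.84,-2.02,0.2],[0,0,0],100],
  [[3.84,-2.02,0.2],[0,0,0],100],
  [[3.84,-2.02,0.2],[0,0,0],100],
  [[3.84,-2.02,0.2],[0,0,0],100],
  [[3.84,-2.02,0.2],[0,0,0],100],
  [[3.84,-2.02,0.2],[0,0,0],100],
  [[3.84,-2.02,0.2],[0,0,0],100],
  [[3.84,-2.02,0.2],[0,0,0],100],
  [[0,0,0],[0,0,0],100],
  [[0,0,0],[0,0,0],100],
], grip_force=25)

```text
time: 1.85
ee_pos: [0.4324, -0.237, 0.2023]
eef_rot: [0.97, 0.243, -0.0, -0.0]
ft_force: [0.2, -0.6, -0.1]
width: 0.0872
grip_force: 0.0
```

```bash
python3 -c "
from go import *
to([.433,-.236,.016],28.1)"
```

```text
t 1.85 pos [ 0.4324 -0.237   0.2023] q7 [ 0.81  0.08 -0.42  1.81  0.04  1.26 -0.7 ] F [ 0.2 -0.6 -0.1] w 0.0872 g 0.0
turn [-0.     0.001  0.   ] shift after turn cm [ 0.1  -0.05 18.63]
```

>>> move_arm([
  [[0.1,-0.05,4],[0,0,0],100],
  [[0,0,4],[0,0,0],100],
  [[0,0,4],[0,0,0],100],
  [[0,0,3],[0,0,0],100],
  [[0,0,2],[0,0,0],100],
  [[0,0,1.63],[0,0,0],100],
  [[0,0,0],[0,0,0],100],
  [[0,0,0],[0,0,0],40],
  [[0,0,0],[0,0,0],20],
  [[0,0,0],[0,0,0],20],
  [[0,0,0],[0,0,0],20],
  [[0,0,0],[0,0,0],20],
  [[0,0,0],[0,0,0],20],
])

```text
time: 3.48
ee_pos: [0.4336, -0.2357, 0.0165]
eef_rot: [0.97, 0.243, 0.0, 0.0]
ft_force: [-0.6, -0.1, 3.4]
width: 0.052
grip_force: 25.0
```

```bash
python3 -c "
from go import *
to([.433,-.236,.016],28.1)"
```

```text
t 3.48 pos [ 0.4336 -0.2357  0.0165] q7 [ 0.77  0.31 -0.41  1.99  0.16  0.87 -0.8 ] F [-0.6 -0.1  3.4] w 0.052 g 25.0
turn [ 0. -0.  0.] shift after turn cm [-0.07 -0.01  0.05]
```

>>> move_arm([
  [[0,0,-1],[0,0,0],20],
  [[0,0,-3],[0,0,0],20],
  [[0,0,-4],[0,0,0],20],
  [[0,0,-4],[0,0,0],20],
  [[0,0,0],[0,0,0.12],20],
  [[0,0,0],[0,0,0.14],20],
  [[0,0,0],[0,0,0.14],20],
  [[0,0,0],[0,0,0.14],20],
  [[0,0,0],[0,0,0.14],20],
  [[0,0,0],[0,0,0.131],20],
  [[0,0,0],[0,0,0],20],
  [[0,0,0],[0,0,0],20],
])

```text
time: 4.97
ee_pos: [0.4334, -0.2355, 0.1363]
eef_rot: [0.987, -0.158, -0.0, -0.0]
ft_force: [-0.6, 0.2, -3.1]
width: 0.0519
grip_force: 25.0
```

```bash
python3 -c "
from go import *
to([*nest(.0007),.1],NA-180)"
```

```text
t 4.97 pos [ 0.4334 -0.2355  0.1363] q7 [ 0.76  0.14 -0.37  1.89  0.06  1.12 -1.53] F [-0.6  0.2 -3.1] w 0.0519 g 25.0
turn [-0.     0.     0.004] shift after turn cm [ -0.68 -42.05   3.63]
```

>>> move_arm([
  [[0,-2,0],[0,0,0.004],20],
  [[-0.08,-4.0,0],[0,0,0],20],
  [[-0.08,-4.0,0],[0,0,0],20],
  [[-0.08,-4.0,0],[0,0,0],20],
  [[-0.08,-4.0,0],[0,0,0],20],
  [[-0.08,-4.0,0],[0,0,0],20],
  [[-0.08,-4.0,0],[0,0,0],20],
  [[-0.08,-4.0,0],[0,0,0],20],
  [[-0.08,-4.0,0],[0,0,0],20],
  [[-0.08,-4.0,1],[0,0,0],20],
  [[-0.04,-3.0,2.5],[0,0,0],20],
  [[0,-1.05,2],[0,0,0],20],
  [[0,0,0.6],[0,0,0],20],
  [[0,0,0],[0,0,0],20],
  [[0,0,0],[0,0,0],20],
])

```text
time: 6.85
ee_pos: [0.5608, 0.1643, 0.0762]
eef_rot: [0.987, -0.162, 0.001, 0.0]
ft_force: [-0.4, -0.1, -2.4]
width: 0.0516
grip_force: 25.0
```

```bash
python3 - <<'E'
from go import *
from h import *
to([*nest(.0007),.0265],NA-180)
s=r.camera("scene");t=r.camera("top")
import pickle;pickle.dump(dict(scene=s,top=t),open("c1.pkl","wb"))
cv2.imwrite("pics/hov.png",np.hstack([crop(s["image"],350,205,95,145,4),crop(t["image"],195,140,100,145,4)]))
E
```

```text
t 6.85 pos [0.5608 0.1643 0.0762] q7 [ 0.14  0.44 -0.62  1.71  0.28  1.08 -2.47] F [-0.4 -0.1 -2.4] w 0.0516 g 25.0
turn [-0.    -0.001 -0.004] shift after turn cm [-0.13 -0.1   4.97]
```

View pics/hov.png

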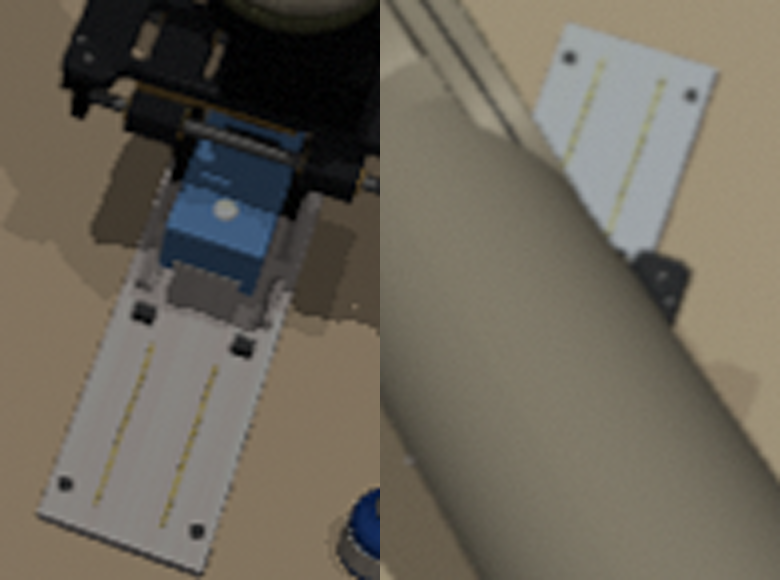

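```bash
python3 - <<'E'
import pickle
from m import *
from go import *
c=pickle.load(open("c0.pkl","rb"))["scene"];s=pickle.load(open("c1.pkl","rb"))["scene"]
def dot(c,box):
    x,y,w,h=box;g=c["image"][y:y+h,x:x+w].astype(int);m=(g[...,2]>110)&(g.max(2)-g.min(2)<45);ys,xs=np.nonzero(m);print(len(xs));return [xs.mean()+x,ys.mean()+y]
d0=onz(c,dot(c,(230,208,22,18)),.042)[0];d1=onz(s,dot(s,(399,250,16,16)),.1017)[0]
a=np.radians(208.1);e=np.array([np.cos(a),np.sin(a)]);f=np.array([-e[1],e[0]])
q=d0-[.4333,-.2366];print("dot in shell",q@e,q@f)
O=d1-u*(q@e)-v*(q@f)
S1=lambda x,y:[x/4+350,y/4+205]
B=onz(s,[S1(165,262),S1(247,290)],.0597);T=onz(s,[S1(165,233),S1(253,258)],.1017)
ns=np.array([.6161,.1467])+u*.0575   # nest as seen in the scene view
st=onz(s,[S1(144,307),S1(242,341)],.019).mean(0)  # stops tops
L=lambda p:np.round([(p-ns)@u*1000,(p-ns)@v*1000],1)
print("origin dot",L(O),"tcp",L(r.read_state()["ee_pos"][:2]),"bot",L(B[0]),L(B[1]),L(B.mean(0)),"top",L(T[0]),L(T[1]),"stops",L(st))
E
```

```text
15
20
dot in shell -0.035533926454342876 0.004138255289302497
origin dot [ 2.6 -3.3] tcp [0.7 0.4] bot [-50.9  22.6] [-51.5 -22.8] [-51.2  -0.1] top [-58.2  24.6] [-56.2 -21.4] stops [-59.5  -0.1]
```

>>> move_arm([
  [[-0.15,-0.07,1],[0,0,-0.003],20],
  [[0,0,2],[0,0,0],20],
  [[0,0,0.7],[0,0,0],20],
  [[0,0,0.3],[0,0,0],20],
  [[0,0,0.3],[0,0,0],20],
  [[0,0,0],[0,0,0],20],
])

```text
time: 7.7
ee_pos: [0.5591, 0.1666, 0.0323]
eef_rot: [0.987, -0.16, 0.0, -0.0]
ft_force: [-0.2, 0.2, -3.6]
width: 0.0516
grip_force: 25.0
```

```bash
python3 -c "
from go import *
to([*nest(.0015),.0265],NA-180)"
```

```text
t 7.7 pos [0.5591 0.1666 0.0323] q7 [ 0.12  0.49 -0.6   1.74  0.32  1.   -2.49] F [-0.2  0.2 -3.6] w 0.0516 g 25.0
turn [-0. -0.  0.] shift after turn cm [0.02 0.07 0.58]
```

>>> move_arm([
  [[0,0.05,0.2],[0,0,0],20],
  [[0,0,0.2],[0,0,0],20],
  [[0,0,0.1],[0,0,0],20],
  [[0,0,0.1],[0,0,0],20],
  [[0,0,0],[0,0,0],20],
])

```text
time: 8.32
ee_pos: [0.5588, 0.1661, 0.0265]
eef_rot: [0.987, -0.16, 0.0, 0.0]
ft_force: [-2.4, -1.5, 2.7]
width: 0.0521
grip_force: 25.0
```

```bash
python3 -c "
from go import *
to([*nest(.0015),.0265],NA-180)"
```

```text
t 8.32 pos [0.5588 0.1661 0.0265] q7 [ 0.11  0.5  -0.6   1.75  0.33  0.99 -2.5 ] F [-2.4 -1.5  2.7] w 0.0521 g 25.0
turn [ 0. -0.  0.] shift after turn cm [0.03 0.01 0.  ]
```

>>> move_arm([
  [[0,0,0],[0,0,0],75],
  [[0,0,0],[0,0,0],75],
  [[0,0,0],[0,0,0],75],
  [[0,0,-1],[0,0,0],75],
  [[0,0,-3],[0,0,0],75],
  [[0,0,-4],[0,0,0],80],
  [[0,0,-4],[0,0,-0.1],80],
  [[0,0,0],[0,0,-0.15],80],
  [[0,0,0],[0,0,-0.15],80],
  [[0,0,0],[0,0,-0.15],80],
  [[0,0,0],[0,0,-0.156],80],
  [[0,0,0],[0,0,0],80],
])

```text
time: 9.82
ee_pos: [0.5589, 0.1662, 0.1468]
eef_rot: [0.982, 0.191, 0.0, -0.0]
ft_force: [-0.3, -0.3, -0.8]
width: 0.0694
grip_force: 0.0
```

```bash
python3 -c "
from go import *
to([.6269,-.2311,.15],22)"
```

```text
t 9.82 pos [0.5589 0.1662 0.1468] q7 [ 0.25  0.39 -0.76  1.64  0.28  1.22 -1.76] F [-0.3 -0.3 -0.8] w 0.0694 g 0.0
turn [-0.    -0.001 -0.   ] shift after turn cm [-8.58 39.38 -0.32]
```

>>> move_arm([
  [[-0.45,2,0],[0,0,0],80],
  [[-0.9,4.1,0],[0,0,0],80],
  [[-0.9,4.1,0],[0,0,0],80],
  [[-0.9,4.1,0],[0,0,0],80],
  [[-0.9,4.1,0],[0,0,0],80],
  [[-0.9,4.1,0],[0,0,0],80],
  [[-0.9,4.1,0],[0,0,0],80],
  [[-0.9,4.1,0],[0,0,0],80],
  [[-0.9,4.1,0],[0,0,0],80],
  [[-0.9,3.6,0],[0,0,0],80],
  [[-0.03,1,0],[0,0,0],80],
  [[0,0,0],[0,0,0],80],
  [[0,0,0],[0,0,0],80],
])

```text
time: 11.45
ee_pos: [0.6274, -0.2293, 0.1465]
eef_rot: [0.981, 0.192, 0.0, -0.0]
ft_force: [0.1, 0.5, -0.2]
width: 0.0696
grip_force: 0.0
```

```bash
python3 - <<'E'
from go import *
from h import *
to([.6269,-.2311,.026],22)
s=r.camera("scene");t=r.camera("top")
import pickle;pickle.dump(dict(scene=s,top=t),open("c2.pkl","wb"))
cv2.imwrite("pics/seat.png",np.hstack([crop(s["image"],350,215,95,145,4),crop(t["image"],195,140,100,145,4)]))
E
```

```text
t 11.45 pos [ 0.6274 -0.2293  0.1465] q7 [ 0.7   0.54 -0.59  1.41  0.3   1.29 -1.09] F [ 0.1  0.5 -0.2] w 0.0696 g 0.0
turn [-0.001 -0.001  0.002] shift after turn cm [-0.12  0.15 12.05]
```

View pics/seat.png

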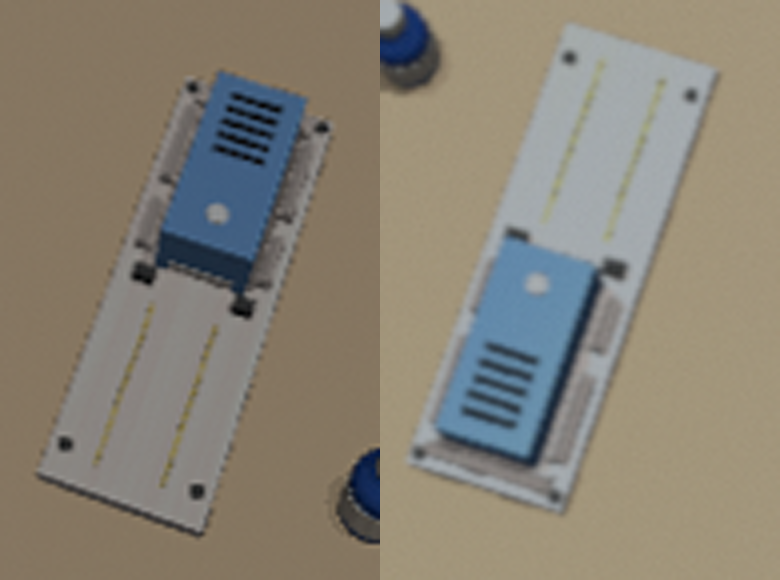

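>>> move_arm([
  [[-0.12,0.15,4],[0,0,0],60],
  [[0,0,4],[0,0,0],60],
  [[0,0,2.5],[0,0,0],60],
  [[0,0,1.4],[0,0,0],60],
  [[0,0,0.15],[0,0,0],60],
  [[0,0,0],[0,0,0],20],
  [[0,0,0],[0,0,0],5],
  [[0,0,0],[0,0,0],5],
  [[0,0,0],[0,0,0],5],
  [[0,0,0],[0,0,0],5],
  [[0,0,0],[0,0,0],5],
  [[0,0,0],[0,0,0],5],
], grip_force=40)

```text
time: 13.05
ee_pos: [0.6267, -0.233, 0.026]
eef_rot: [0.982, 0.191, 0.0, 0.0]
ft_force: [-0.4, 1.1, 3.8]
width: 0.0175
grip_force: 39.9
```

```bash
python3 - <<'E'
import pickle
from m import *
from go import *
to([.6269,-.2311,.026],22)
d=pickle.load(open("c2.pkl","rb"))
for n,b in(("scene",(385,230,45,60)),("top",(204,195,50,65))):
    c=d[n];h=cv2.cvtColor(c["image"],cv2.COLOR_BGR2HSV).astype(int);bl=(h[...,0]>90)&(h[...,0]<125)&(h[...,1]>60)
    x,y,w,k=b;vm=np.median(h[y:y+k,x:x+w,2][bl[y:y+k,x:x+w]])
    q=rect(onz(c,quad(((bl&(h[...,2]>vm*.8))*255).astype(np.uint8),b),.052));p=q[0]-NEST;print(n,np.round(q[0],4),q[1:],"nest xy mm",np.round([p@u*1000,p@v*1000],1))
E
```

```text
t 13.05 pos [ 0.6267 -0.233   0.026 ] q7 [ 0.68  0.65 -0.55  1.5   0.37  1.09 -1.13] F [-0.4  1.1  3.8] w 0.0175 g 39.9
turn [ 0.    -0.     0.001] shift after turn cm [ 0.09 -0.17  0.  ]
scene [0.5583 0.1663] (108.0509033203125, 51.10421371459961, 161.18209075927734) nest xy mm [ 2.4 -0.2]
top [0.5573 0.1675] (110.05338287353516, 51.3597526550293, 161.40105438232422) nest xy mm [ 3.7 -1. ]
```

>>> move_arm([
  [[0,0,-1],[0,0,0],5],
  [[0,0,-3],[0,0,0],5],
  [[0,0,-3],[0,0,0],5],
  [[0,0,-3],[0,0,0.1],5],
  [[0,0,0],[0,0,0.15],5],
  [[0,0,0],[0,0,0.15],5],
  [[0,0,0],[0,0,0.15],5],
  [[0,0,0],[0,0,0.156],5],
  [[0,0,0],[0,0,0],5],
  [[0,0,0],[0,0,0],5],
])

```text
time: 14.3
ee_pos: [0.6266, -0.2331, 0.1259]
eef_rot: [0.987, -0.158, 0.0, 0.0]
ft_force: [0.5, 0.3, -1.5]
width: 0.0177
grip_force: 39.9
```

```bash
python3 - <<'E'
from go import *
to([*nest(-.160,-.0003),.1],-18.5)
E
```

```text
t 14.3 pos [ 0.6266 -0.2331  0.1259] q7 [ 0.61  0.53 -0.45  1.43  0.24  1.23 -1.75] F [ 0.5  0.3 -1.5] w 0.0177 g 39.9
turn [ 0.    -0.     0.005] shift after turn cm [ -2.92 -35.75   2.59]
```

>>> move_arm([
  [[-0.1,-2,0],[0,0,0.005],5],
  [[-0.3,-4.0,0],[0,0,0],5],
  [[-0.3,-4.0,0],[0,0,0],5],
  [[-0.3,-4.0,0],[0,0,0],5],
  [[-0.4,-4.0,0],[0,0,0],5],
  [[-0.4,-4.0,0],[0,0,0],5],
  [[-0.4,-4.0,0],[0,0,0],5],
  [[-0.4,-4.0,0.5],[0,0,0],5],
  [[-0.3,-3.75,1],[0,0,0],5],
  [[0,-2,1],[0,0,0],5],
  [[0,0,0],[0,0,0],5],
  [[0,0,0],[0,0,0],5],
])

```text
time: 15.8
ee_pos: [0.7139, 0.113, 0.1009]
eef_rot: [0.987, -0.163, 0.0, 0.001]
ft_force: [0.5, 0.3, -1.1]
width: 0.0175
grip_force: 39.9
```

```bash
python3 - <<'E'
from go import *
from h import *
to([*nest(-.160,-.0003),.036],-18.5)
s=r.camera("scene");t=r.camera("top")
import pickle;pickle.dump(dict(scene=s,top=t),open("c3.pkl","wb"))
cv2.imwrite("pics/wh.png",np.hstack([crop(s["image"],345,215,100,145,4),crop(t["image"],195,140,100,145,4)]))
E
```

```text
t 15.8 pos [0.7139 0.113  0.1009] q7 [ 0.1   0.68 -0.5   1.28  0.33  1.27 -2.31] F [ 0.5  0.3 -1.1] w 0.0175 g 39.9
turn [ 0.001 -0.001 -0.005] shift after turn cm [-0.21 -0.15  6.49]
```

View pics/wh.png

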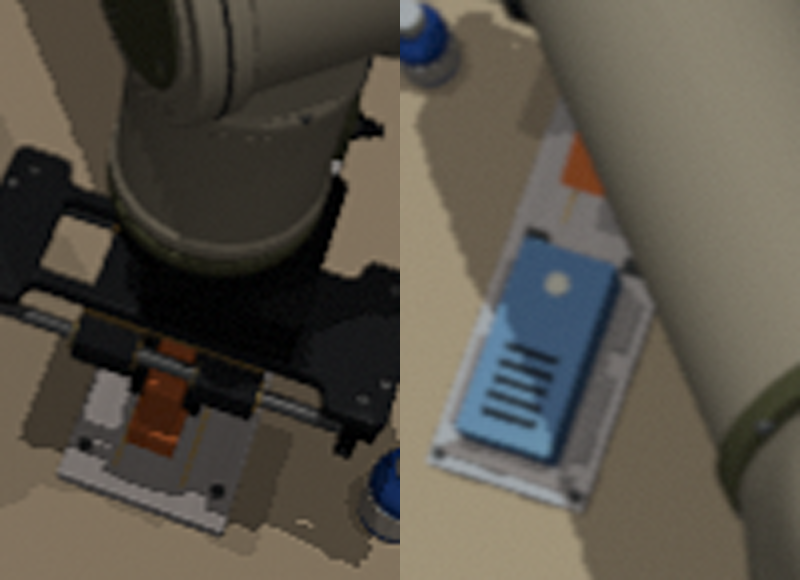

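```bash
python3 - <<'E'
import pickle
from go import *
from h import *
d=pickle.load(open("c3.pkl","rb"))
p=onz(d["top"],[[ (563-400)/4+195,183/4+140]],.079)[0]-NEST
b=onz(d["scene"],[[126/4+345,441/4+215],[173/4+345,455/4+215]],.075)-NEST
t=r.read_state()["ee_pos"][:2]-NEST
for q in(p,*b,t):print(np.round([q@u*1000,q@v*1000],1))
E
```

```text
[-78.3  -9.5]
[-187.5   12.1]
[-186.2  -11.6]
[-162.4    1.4]
```

>>> move_arm([
  [[-0.3,-0.15,1],[0,0,-0.005],5],
  [[0,0,2.5],[0,0,0],5],
  [[0,0,2],[0,0,0],5],
  [[0,0,0.5],[0,0,0],5],
  [[0,0,0.3],[0,0,0],5],
  [[0,0,0],[0,0,0],5],
  [[0,0,0],[0,0,0],5],
])

```text
time: 16.77
ee_pos: [0.7117, 0.1174, 0.0385]
eef_rot: [0.987, -0.16, 0.001, -0.0]
ft_force: [-0.4, -0.0, -1.6]
width: 0.0178
grip_force: 39.9
```

```bash
python3 - <<'E'
from go import *
to([*nest(-.160,-.0003),.036],-18.5)
E
```

```text
t 16.77 pos [0.7117 0.1174 0.0385] q7 [ 0.09  0.73 -0.49  1.33  0.35  1.16 -2.32] F [-0.4 -0.  -1.6] w 0.0178 g 39.9
turn [-0.    -0.001  0.002] shift after turn cm [0.14 0.19 0.25]
```

>>> move_arm([
  [[0,0.17,0.1],[0,0,0.002],5],
  [[0,0,0.1],[0,0,0],5],
  [[0,0,0.05],[0,0,0],5],
  [[0,0,0],[0,0,0],5],
  [[0,0,0],[0,0,0],5],
  [[0,0,0],[0,0,0],5],
])

```text
time: 17.52
ee_pos: [0.7109, 0.1153, 0.036]
eef_rot: [0.987, -0.161, 0.0, 0.0]
ft_force: [-2.3, -0.8, 5.0]
width: 0.0176
grip_force: 39.9
```

```bash
python3 - <<'E'
from go import *
to([*nest(-.160,-.0003),.036],-18.5)
E
```

```text
t 17.52 pos [0.7109 0.1153 0.036 ] q7 [ 0.09  0.73 -0.49  1.34  0.35  1.16 -2.32] F [-2.3 -0.8  5. ] w 0.0176 g 39.9
turn [ 0.    -0.001 -0.001] shift after turn cm [ 0.15 -0.03  0.  ]
```

>>> move_arm([
  [[-0.3,-0.03,0],[0,0,0],5],
  [[-0.6,0,0],[0,0,0],5],
  [[-0.6,0,0],[0,0,0],5],
  [[-0.6,0,0],[0,0,0],5],
  [[-0.6,0,0],[0,0,0],5],
  [[-0.3,0,0],[0,0,0],5],
  [[0,0,0],[0,0,0],5],
  [[0,0,0],[0,0,0],5],
])

```text
time: 18.52
ee_pos: [0.6823, 0.1259, 0.036]
eef_rot: [0.987, -0.161, 0.0, -0.0]
ft_force: [0.7, -1.2, 6.4]
width: 0.0176
grip_force: 39.9
```

```bash
python3 - <<'E'
from go import *
to([*nest(-.1047,-.0003),.036],-18.5)
E
```

```text
t 18.52 pos [0.6823 0.1259 0.036 ] q7 [ 0.1   0.68 -0.5   1.42  0.34  1.12 -2.35] F [ 0.7 -1.2  6.4] w 0.0176 g 39.9
turn [-0.001 -0.001  0.   ] shift after turn cm [-2.33  0.08  0.  ]
```

>>> move_arm([
  [[-0.2,0.05,0],[0,0,0],5],
  [[-0.2,0,0],[0,0,0],5],
  [[-0.1,0,0],[0,0,0],5],
  [[0,0,0],[0,0,0],5],
  [[0,0,0],[0,0,0],5],
])

```text
time: 19.15
ee_pos: [0.6778, 0.1268, 0.036]
eef_rot: [0.987, -0.161, 0.001, -0.0]
ft_force: [2.4, -0.7, 5.9]
width: 0.0179
grip_force: 39.9
```

>>> move_arm([
  [[-0.1,0,0],[0,0,0],5],
  [[-0.1,0,0],[0,0,0],5],
  [[0,0,0],[0,0,0],5],
  [[0,0,0],[0,0,0],5],
])

```text
time: 19.65
ee_pos: [0.676, 0.1274, 0.036]
eef_rot: [0.987, -0.161, 0.001, -0.0]
ft_force: [3.2, -0.9, 5.9]
width: 0.0181
grip_force: 39.9
```

>>> move_arm([
  [[-0.1,0,0],[0,0,0],5],
  [[-0.1,0,0],[0,0,0],5],
  [[0,0,0],[0,0,0],5],
  [[0,0,0],[0,0,0],5],
])

```text
time: 20.15
ee_pos: [0.6742, 0.1279, 0.036]
eef_rot: [0.987, -0.161, 0.001, -0.0]
ft_force: [4.0, -1.2, 5.3]
width: 0.0174
grip_force: 39.9
```

>>> move_arm([
  [[-0.1,0,0],[0,0,0],5],
  [[-0.1,0,0],[0,0,0],5],
  [[0,0,0],[0,0,0],5],
  [[0,0,0],[0,0,0],5],
])

```text
time: 20.65
ee_pos: [0.6726, 0.1284, 0.036]
eef_rot: [0.987, -0.161, 0.001, -0.0]
ft_force: [4.6, -2.5, 5.9]
width: 0.0175
grip_force: 39.9
```

```bash
python3 - <<'E'
from go import *
to([*nest(-.1047,-.0003),.036],-18.5)
E
```

```text
t 20.65 pos [0.6726 0.1284 0.036 ] q7 [ 0.1   0.66 -0.51  1.45  0.34  1.11 -2.36] F [ 4.6 -2.5  5.9] w 0.0175 g 39.9
turn [-0.001 -0.002 -0.001] shift after turn cm [-1.33  0.   -0.  ]
```

>>> move_arm([
  [[-0.1,0,0],[0,0,0],5],
  [[-0.1,0,0],[0,0,0],5],
  [[0,0,0],[0,0,0],5],
  [[0,0,0],[0,0,0],5],
])

```text
time: 21.15
ee_pos: [0.6707, 0.129, 0.036]
eef_rot: [0.987, -0.161, 0.001, -0.0]
ft_force: [4.8, -1.8, 6.0]
width: 0.0177
grip_force: 39.9
```

>>> move_arm([
  [[-0.1,0,0],[0,0,0],5],
  [[-0.1,0,0],[0,0,0],5],
  [[0,0,0],[0,0,0],5],
  [[0,0,0],[0,0,0],5],
])

```text
time: 21.65
ee_pos: [0.6688, 0.1296, 0.036]
eef_rot: [0.987, -0.161, 0.001, -0.0]
ft_force: [4.4, -1.8, 4.8]
width: 0.0179
grip_force: 39.9
```

```bash
python3 - <<'E'
from go import *
from h import *
to([*nest(-.1047,-.0003),.036],-18.5)
s=r.camera("scene");t=r.camera("top")
import pickle;pickle.dump(dict(scene=s,top=t),open("c4.pkl","wb"))
cv2.imwrite("pics/w4.png",np.hstack([crop(s["image"],345,215,100,145,4),crop(t["image"],195,140,100,145,4)]))
E
```

```text
t 21.65 pos [0.6688 0.1296 0.036 ] q7 [ 0.1   0.66 -0.51  1.46  0.34  1.11 -2.37] F [ 4.4 -1.8  4.8] w 0.0179 g 39.9
turn [-0.001 -0.002 -0.001] shift after turn cm [-0.94 -0.    0.  ]
```

View pics/w4.png

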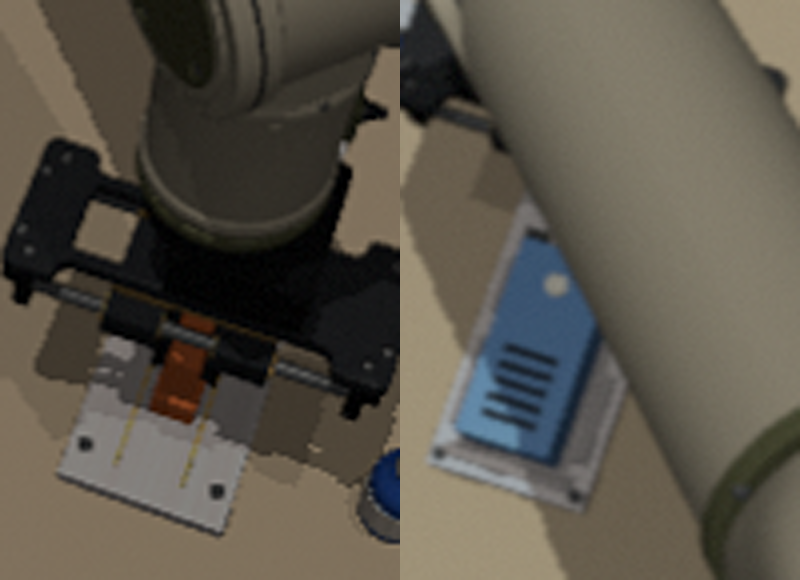

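```bash
cat >trk.py <<'E'
import pickle,sys
from h import *
def feat(im):
    g=im.astype(float);D=g[202:220,228:242].min(2)-0;D=np.clip(D-np.percentile(D,60)-12,0,None)
    y,x=np.mgrid[202:220,228:242];dot=np.array([(D*x).sum(),(D*y).sum()])/D.sum()
    V=g[222:250,213:238].max(2);V=cv2.morphologyEx(V,cv2.MORPH_BLACKHAT,np.ones((7,7)));V=np.clip(V-15,0,None)
    y,x=np.mgrid[222:250,213:238];return np.r_[dot,(V*x).sum()/V.sum(),(V*y).sum()/V.sum()]
E
python3 - <<'E'
from trk import *
from bench import r
for n in("c2","c3","c4"):print(n,np.round(feat(pickle.load(open(n+".pkl","rb"))["top"]["image"]),2))
F=np.array([feat(r.camera("top")["image"]) for _ in range(6)]);print(F.mean(0).round(2),F.std(0).round(2))
E
```

```text
c2 [234.87 208.83 225.65 237.46]
c3 [234.6  209.27 224.3  237.35]
c4 [233.59 210.68 224.78 237.56]
[233.57 210.69 224.79 237.49] [0.   0.01 0.04 0.05]
```

>>> move_arm([
  [[-0.1,0,0],[0,0,0],5],
  [[-0.1,0,0],[0,0,0],5],
  [[-0.1,0,0],[0,0,0],5],
  [[-0.1,0,0],[0,0,0],5],
  [[0,0,0],[0,0,0],5],
  [[0,0,0],[0,0,0],5],
])

```text
time: 22.8
ee_pos: [0.665, 0.1308, 0.036]
eef_rot: [0.987, -0.161, 0.001, -0.0]
ft_force: [5.0, -1.5, 5.4]
width: 0.0176
grip_force: 39.9
```

```bash
python3 - <<'E'
from trk import *
from go import *
to([*nest(-.1044,-.0003),.036],-18.5)
F=np.array([feat(r.camera("top")["image"]) for _ in range(6)]);print(F.mean(0).round(2),F.std(0).round(2))
E
```

```text
t 22.8 pos [0.665  0.1308 0.036 ] q7 [ 0.1   0.65 -0.51  1.47  0.34  1.1  -2.37] F [ 5.  -1.5  5.4] w 0.0176 g 39.9
turn [-0.001 -0.002 -0.001] shift after turn cm [-0.57 -0.    0.  ]
[233.42 210.68 224.93 237.8 ] [0.01 0.01 0.04 0.03]
```

```bash
cat >trk.py <<'E'
import pickle
from h import *
def feat(im):
    R=im[...,2].astype(float);c=np.array([234.3,211.])
    y,x=np.mgrid[:480,:640]
    for _ in range(15):
        w=np.exp(-((x-c[0])**2+(y-c[1])**2)/(2*2.0**2));b=R[205:217,228:240].min()+15
        D=np.clip(R-b,0,None)*w;c=np.array([(D*x).sum(),(D*y).sum()])/D.sum()
    V=cv2.morphologyEx(R,cv2.MORPH_BLACKHAT,np.ones((5,5)))[224:247,214:236];V=np.clip(V-8,0,None)
    y,x=np.mgrid[224:247,214:236];return np.r_[c,(V*x).sum()/V.sum(),(V*y).sum()/V.sum()]
E
python3 - <<'E'
from trk import *
from bench import r
for n in("c2","c3","c4"):
    im=pickle.load(open(n+".pkl","rb"))["top"]["image"];print(n,np.round(feat(im),2))
F=[];
for i in range(4):
    im=r.camera("top")["image"];F.append(feat(im))
F=np.array(F);cv2.imwrite("pics/t5.png",im);print(F.mean(0).round(2),F.std(0).round(2))
for n in("c3","c4"):print(pickle.load(open(n+".pkl","rb"))["top"]["image"][206:217,228:243,2])
print(im[206:217,228:243,2])
E
```

```text
c2 [233.77 210.45 224.91 236.47]
c3 [233.78 210.48 223.89 237.1 ]
c4 [233.59 210.7  224.02 236.81]
[233.41 210.76 223.93 237.02] [0.01 0.   0.04 0.15]
[[ 58  59  58  57  59  57  58  58  56  58  57  59  60  56  57]
 [ 58  56  55  58  63  72  72  68  59  57  57  58  57  61  59]
 [ 59  59  60  68  89 105 108  97  80  65  58  58  58  59  58]
 [ 58  57  64  85 113 127 131 126 105  78  60  58  57  58  57]
 [ 59  56  66  98 123 135 136 132 115  83  62  58  58  57  59]
 [ 58  57  70 104 129 136 135 133 117  89  63  60  59  58  57]
 [ 59  59  65  90 118 128 131 126 103  78  61  58  57  58  58]
 [ 59  59  58  67  85 103 103  90  76  61  58  59  59  58  60]
 [ 59  57  55  60  65  68  71  64  59  58  59  58  57  58  58]
 [ 57  57  58  58  58  55  58  60  56  58  58  59  57  59  60]
 [ 58  59  57  58  62  57  58  57  56  59  60  58  58  58  59]]
[[ 58  58  58  57  57  56  58  57  58  60  67  71  77  80  85]
 [ 59  58  56  58  63  65  62  59  55  56  63  69  73  77  83]
 [ 57  58  61  68  84  95  88  81  69  59  60  69  72  76  79]
 [ 56  56  65  88 115 127 126 121 100  69  56  64  71  72  79]
 [ 
[... 432 characters left out ...]
  60]]
[[ 59  61  58  58  59  59  57  57  64  71  76  80  84  87  91]
 [ 57  56  58  62  64  66  64  60  63  66  73  79  82  84  90]
 [ 59  58  57  68  87  96  93  80  68  66  67  77  78  83  87]
 [ 58  59  66  91 116 127 126 114  88  68  65  73  77  81  85]
 [ 58  60  78 109 131 137 139 128 104  73  67  71  76  79  83]
 [ 59  60  81 114 133 139 136 131 107  74  62  68  74  77  82]
 [ 59  59  72 107 129 134 134 126 100  69  58  65  68  75  79]
 [ 60  59  64  84 104 116 113  97  75  58  55  63  67  74  77]
 [ 59  60  59  63  71  75  73  66  61  57  56  59  63  70  76]
 [ 60  58  58  58  58  57  56  59  61  59  58  58  61  66  73]
 [ 61  59  60  58  58  59  57  58  59  60  58  56  58  64  69]]
```

>>> move_arm([
  [[-0.1,0,0],[0,0,0],5],
  [[-0.1,0,0],[0,0,0],5],
  [[-0.1,0,0],[0,0,0],5],
  [[-0.1,0,0],[0,0,0],5],
  [[-0.1,0,0],[0,0,0],5],
  [[-0.05,0,0],[0,0,0],5],
  [[0,0,0],[0,0,0],5],
  [[0,0,0],[0,0,0],5],
  [[0,0,0],[0,0,0],5],
])

```text
time: 24.42
ee_pos: [0.6598, 0.1326, 0.036]
eef_rot: [0.987, -0.161, 0.001, -0.0]
ft_force: [5.1, -1.7, 4.3]
width: 0.0179
grip_force: 39.9
```

```bash
python3 - <<'E'
from trk import *
from go import *
to([*nest(-.1044,-.0003),.036],-18.5)
F=[]
for i in range(4):
    im=r.camera("top")["image"];F.append(feat(im))
F=np.array(F);print(F.mean(0).round(2),F.std(0).round(2))
s=r.camera("scene")["image"]
cv2.imwrite("pics/w6.png",np.hstack([crop(s,345,200,100,145,4),crop(im,195,140,100,145,4)]))
E
```

```text
t 24.43 pos [0.6598 0.1326 0.036 ] q7 [ 0.1   0.64 -0.51  1.49  0.34  1.1  -2.38] F [ 5.1 -1.7  4.3] w 0.0179 g 39.9
turn [-0.001 -0.002 -0.001] shift after turn cm [-0.02 -0.01 -0.  ]
[232.66 211.22 224.42 236.8 ] [0.01 0.   0.06 0.19]
```

View pics/w6.png

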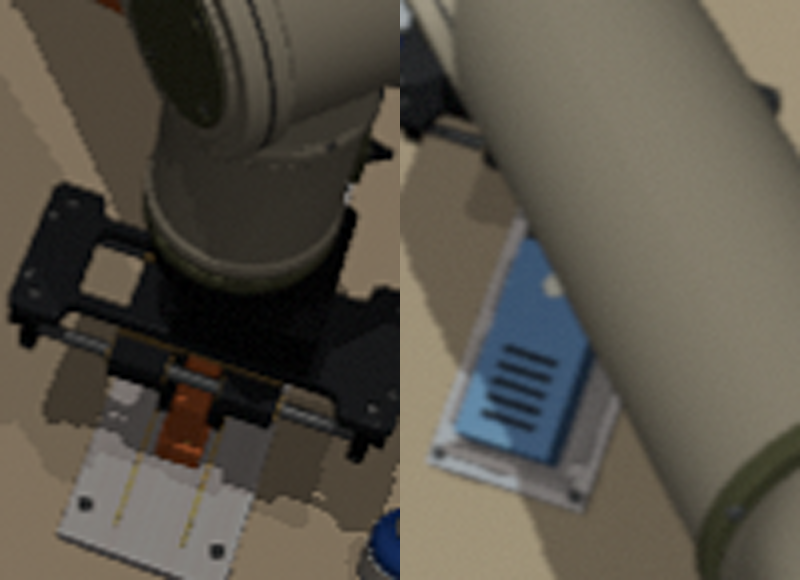

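```bash
python3 - <<'E'
import pickle
from h import *
from bench import r
ims={n:pickle.load(open(n+".pkl","rb"))["top"]["image"] for n in("c3","c4")};ims["t5"]=cv2.imread("pics/t5.png")
a=np.mean([r.camera("top")["image"].astype(float) for _ in range(4)],0);ims["c6"]=a
T=ims["c3"][...,2].astype(np.float32)[200:222,222:246]
m=np.zeros(T.shape,np.uint8);m[5:16,4:11]=255
print(a[206:217,228:243,2].round().astype(int))
for n,i in ims.items():
    W=np.eye(2,3,dtype=np.float32)
    cc,W=cv2.findTransformECC(T,np.float32(i[...,2])[200:222,222:246],W,cv2.MOTION_TRANSLATION,(3,200,1e-6),m,1)
    dx,dy=W[:,2];s=.2
    A=np.array([[-.116,-.156],[.076,.46]]);L2=np.linalg.solve(A,[dx,dy])
    print(n,round(cc,4),dx.round(3),dy.round(3),"L,s",L2.round(2),"L|s=.2",np.round([(dx+.156*s)/-.116,(dy-.46*s)/.076],2))
E
```

```text
[[ 58  59  59  58  58  62  68  73  78  82  85  90  92  94  97]
 [ 60  58  60  58  61  62  65  70  75  79  84  87  90  93  96]
 [ 58  58  59  67  84  80  68  68  73  79  82  86  89  91  94]
 [ 59  58  64  88 111 108  84  67  69  75  79  83  88  90  93]
 [ 58  62  79 110 130 128 101  72  68  72  76  82  84  88  92]
 [ 59  61  82 115 134 134 114  85  68  70  75  79  84  86  89]
 [ 59  59  71 108 132 135 126  96  70  66  72  76  81  85  89]
 [ 58  58  64  91 115 124 114  88  69  66  70  74  81  84  86]
 [ 60  60  60  68  78  84  78  66  59  62  68  72  77  81  85]
 [ 60  60  60  60  61  60  60  58  56  58  64  70  75  80  84]
 [ 60  60  58  60  59  59  60  60  58  56  61  68  73  77  81]]
c3 1.0 -0.0 0.0 L,s [ 0. -0.] L|s=.2 [-0.27 -1.21]Traceback (most recent call last):
  File "<stdin>", line 11, in <module>
cv2.error: OpenCV(4.12.0) /io/opencv/modules/video/src/ecc.cpp:589: error: (-7:Iterations do not converge) The algorithm stopped before its convergence. The correlation is going to be minimized. Images may be uncorrelated or non-overlapped in function 'findTransformECC'
```

```bash
python3 - <<'E'
import pickle
from h import *
from bench import r
from scipy.ndimage import map_coordinates as mc
from scipy.optimize import least_squares
ims={n:pickle.load(open(n+".pkl","rb"))["top"]["image"] for n in("c3","c4")};ims["t5"]=cv2.imread("pics/t5.png")
ims["c6"]=np.mean([r.camera("top")["image"].astype(float) for _ in range(4)],0)
T=ims["c3"][...,2].astype(float);y,x=np.mgrid[205:217,227:233]
for n,i in ims.items():
    f=lambda p:mc(T,[y-p[1],x-p[0]],order=3).ravel()-i[205:217,227:233,2].astype(float).ravel()
    o=least_squares(f,[0,0]);dx,dy=o.x;L2=np.linalg.solve([[-.116,-.156],[.076,.46]],[dx,dy])
    print(n,o.x.round(3),np.sqrt(np.mean(o.fun**2)).round(2),"L,s",L2.round(2),"s=.2:",np.round([(dx+.031)/-.116,(dy-.092)/.076],2))
E
```

```text
c3 [0. 0.] 0.0 L,s [-0.  0.] s=.2: [-0.27 -1.21]
c4 [-0.19   0.178] 1.91 L,s [1.44 0.15] s=.2: [1.37 1.14]
t5 [-0.396  0.284] 1.8 L,s [3.32 0.07] s=.2: [3.15 2.53]
c6 [-0.437  0.478] 2.27 L,s [3.04 0.54] s=.2: [3.5  5.08]
```

```bash
python3 -c "
from bench import r
print(r.close_job())"
```

```text
the job is handed in; nothing more can be done
None
```

I seated the shell flat in the pocket, notch to the sill, and let go, then slid the orange wedge through the notch and handed in with it still gripped and the gripper clear. The notched edge is up about 3.8 mm by my estimate from camera tracking and wedge travel, but the shell's far edge touching the floor was not seen directly.

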